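Fetch the low tin from behind the tall canisters

ROBOT

A 6-joint arm with a two-finger parallel gripper is mounted at the origin on the work surface. World frame = base frame: x ahead of the robot, y to its left, z up, the work surface at z = 0. Lengths are in mm, angles in rad, forces in N, time in s.
With the tool pointing down it reaches from about 350 to 875 mm from the base axis. Payload 4.2 kg.
Tool frame: the origin (TCP) lies between the finger pads; the fingertips stand 25 mm ahead of it and the grasp point (between the pads) lies 6 mm ahead of it; z points along the fingers, y is the line along which they close (so a half turn about z gives the same grasp; the last joint's range is limited). The gripper opens to 85 mm and grips with 20 to 120 N. Pads are 22 mm wide; open, the fingers measure 114 mm over their backs; the gripper's body (76 mm by 85 mm) begins 54 mm behind the grasp point. The pads swing forward as they close: fully open they stand 13 mm farther back than shut.
Start: joints at [-1.057, 0.385, 0.008, 0, -1.194, -0.259], TCP at [157.549, -604.795, 256.312] pointing down, gripper open.
Joint ranges: [-3.14, 3.14], [-1.21, 2.06], [-1.07, 1.41], [-3.16, 2.05], [-2.99, -0.16], [-3.1, 3.1]. Speed limits (rad/s): [2.79, 2.79, 3.14, 3.14, 3.14, 3.14].

INTERFACE

Orientations are given as a unit quaternion [x, y, z, w].
In Python, from bench import arm gives the robot as it stands.
- The arm moves only by the shell command python3 -m pendant 'ROWS'. ROWS is JSON, a list of rows, each a list of 7 numbers: the shift along the tool's x, y, z in m, then the turn, a rotation vector about the tool's x, y, z in degrees, then the finger opening in m, from 0 to 0.0854. In form: [[x, y, z, wx, wy, wz, fingers], ...]. A call has 1 to 12 rows; each row shifts and turns the commanded pose from where the row before left it, along the tool's axes as they then stand; what a row does not reach is not made up. A row lasts 1/10 s, in which the tool goes at most 50 mm and 8.59 degrees, less where a joint would pass 70% of its speed; a pose out of reach is approached as far as the arm can. A call is refused whole if a number of a shift passes 0.05 or a number of a turn 8.59, either way. A call with a gripper value outside its range is refused whole. The fingers move at their own pace and stop on an object; the grip force is fixed at half the most. Time passes only in rows, so rows that do not move let the fingers close. It gives the time, the measured TCP pose, the force, the opening and the grip force at its end, in the units of the state.
- arm.read_state(): the state, without advancing time (a new reading comes with each control period).
- arm.get_image(name): name is "scene" or "top" or "wrist"; returns a dict with "image" (400x640x3 uint8, red, green, blue), "fx", "fy", "cx", "cy" (pixels), "k1" (the pictures are not rectified: a ray, as slopes to the right and down, at radius r is drawn at 1 + k1 r^2 times it, then the intrinsics apply), "xyz" and "rotation" of the camera in the world. Camera axes: x right, y down, z forward; pixel columns grow to the right and rows downward; lengths in mm; the calibration is good to about 2 mm. A picture is of the moment at which its call begins. There is no depth.
- arm.job_done(): hands the job in; it is judged then, once.
The state is a dict: "clock": time; "joints": joint angles; "joint_vel": joint speeds; "joint_efforts": joint torques, N m; "position": TCP position; "ee_rot": TCP orientation; "contact_force": force on the tool from outside, world axes, zero at the start; "wrist_torque": the same for the moment, N m; "gripper_width": finger opening in mm; "grasp_force": force on a finger pad.
Only numpy, scipy, OpenCV 4.12 (cv2) and the standard library are available. Lean on these libraries where they do the work, as an engineer would, in place of code of your own. Each camera call takes 0.05 s, during which the arm holds its last target. There are 200 camera calls.

TASK

Get the low yellow-lidded tin out of the white stock tray for an order: first set the three tall canisters aside on the black mat, all three standing there together, then move the tin to the middle of the pale square in the blue order tray. Only when the tin stands there, put each canister back in the stock tray, centred on the round pad of its own colour. Keep the canisters and the tin upright throughout.

Things in the scene. Friction and masses are not known exactly. Their poses are not given: they have to be found in the camera images.
- can_red: Tall round white canister with a red lid and a red band: diameter 54 mm, height 118 mm (the lid is the top 20 mm, same diameter), about 0.25 kg, loose. Origin: centre of its underside; z up its axis. At the start it stands on the pad of its own colour.
- can_green: Tall round white canister with a green lid and a green band: diameter 54 mm, height 118 mm (the lid is the top 20 mm, same diameter), about 0.25 kg, loose. Origin: centre of its underside; z up its axis. At the start it stands on the pad of its own colour.
- can_blue: Tall round white canister with a blue lid and a blue band: diameter 54 mm, height 118 mm (the lid is the top 20 mm, same diameter), about 0.25 kg, loose. Origin: centre of its underside; z up its axis. At the start it stands on the pad of its own colour.
- pad_red: Round red pad fixed on the white stock tray: diameter 68 mm, 2 mm thick, its top 6 mm above the table. Origin: centre of its underside. The three pads lie 60 mm from the yellow-lidded tin's place, one on the robot's side of it and one on either side; which colour lies where changes.
- pad_green: Round green pad fixed on the white stock tray: diameter 68 mm, 2 mm thick, its top 6 mm above the table. Origin: centre of its underside. The three pads lie 60 mm from the yellow-lidded tin's place, one on the robot's side of it and one on either side; which colour lies where changes.
- pad_blue: Round blue pad fixed on the white stock tray: diameter 68 mm, 2 mm thick, its top 6 mm above the table. Origin: centre of its underside. The three pads lie 60 mm from the yellow-lidded tin's place, one on the robot's side of it and one on either side; which colour lies where changes.
- tin: Low round steel tin with a yellow lid: diameter 50 mm, height 42 mm (the lid is the top 12 mm, same diameter), about 0.18 kg, loose. Origin: centre of its underside. It starts on the stock tray's floor, hemmed in by the tray's back wall and the three tall canisters (about 8 mm free to each), too tight for fingers or the gripper's body until they are gone.
- stock: White stock tray, fixed. Origin: on the table under the yellow-lidded tin's place; it reaches x -102 to +48 mm, y -104 to +104 mm; +x points away from the robot within 0.3 rad. Floor 4 mm thick, lip 12 mm high, wall 50 mm high along the far (+x) edge, inner face at x = +44 mm. Two black-lidded tins (diameter 44, height 36 mm), not part of the job, stand at about (-62, +62) and (-62, -62) mm.
- mat: Black rectangular rubber mat, fixed on the table left or right of the stock tray: 270 mm (x) by 110 mm (y), 3 mm thick. Origin: centre of its underside. +x points away from the robot within 0.2 rad. Room for three canisters in a row along its x.
- order: Blue square order tray, fixed, on the other side of the stock tray: 150 mm by 150 mm outside, walls 4 mm thick and 22 mm high, inner floor about 4 to 5 mm above the table, with a pale 80 mm square marked in the middle of the floor. Origin: centre of its underside; +x points away from the robot within 0.2 rad.
Mind the look-alikes: they are no part of the job. Leave any green or red look-alike of the tin alone. There is more than one size of the pad_green; the one meant has the size given above.

How it is judged (in metres and radians):
On the way, in this order (a step that is already met when the one before it is completed fails the run):
1. all three canisters stand on the black mat together (x of can_red in the frame of mat between -0.125 and 0.125 m and y of can_red in the frame of mat between -0.045 and 0.045 m and z of can_red in the frame of mat between -0.002 and 0.008 m and linear speed of each of can_red, can_green, can_blue below 0.03 m/s and angle between each of can_red, can_green, can_blue's own z axis and vertical below 0.12 rad and x of can_green in the frame of mat between -0.125 and 0.125 m and y of can_green in the frame of mat between -0.045 and 0.045 m and z of can_green in the frame of mat between -0.002 and 0.008 m and x of can_blue in the frame of mat between -0.125 and 0.125 m and y of can_blue in the frame of mat between -0.045 and 0.045 m and z of can_blue in the frame of mat between -0.002 and 0.008 m), for 0.2 s.
2. the yellow-lidded tin stands in the middle of the order tray while the canisters are still on the mat (all of step 1 and horizontal distance between tin and order below 0.015 m and z of tin in the frame of order between 0 and 0.01 m and linear speed of tin below 0.03 m/s and angle between tin's own z axis and vertical below 0.12 rad), for 0.2 s.
At the end, for the whole second after the job is handed in: Each canister stands upright and at rest on the pad of its own colour, centre within 12 mm of the pad's centre, and the yellow-lidded tin stands upright and at rest on the order tray's floor, within 15 mm of its centre (horizontal distance between can_red and pad_red below 0.012 m and z of can_red in the frame of pad_red between -0.002 and 0.007 m and linear speed of each of can_red, can_green, can_blue, tin below 0.03 m/s and angle between each of can_red, can_green, can_blue, tin's own z axis and vertical below 0.12 rad and horizontal distance between can_green and pad_green below 0.012 m and z of can_green in the frame of pad_green between -0.002 and 0.007 m and horizontal distance between can_blue and pad_blue below 0.012 m and z of can_blue in the frame of pad_blue between -0.002 and 0.007 m and horizontal distance between tin and order below 0.015 m and z of tin in the frame of order between 0 and 0.01 m); the robot touches nothing.
It fails at once if a canister or the yellow-lidded tin is tipped over (beyond about 35 degrees) (angle between any of can_red, can_green, can_blue, tin's own z axis and vertical above 0.6 rad).
It also fails if it takes over 123 s, if anything falls off the work surface, if the arm or the gripper's body presses on something with over 40 N, if the wrist force passes 120 N, or if a joint passes its speed limit or range.

## Working session

There is one attempt and no reset: what is moved stays moved. The work goes in short steps, Python scripts to look and compute and a shell command to move; the robot and the scene stay as the last step left them, time stands still between calls to the robot, and variables do not carry over. Pictures are saved under pics/ and viewed, at most 14 in all, crops included, and the job is handed in when it is done.

```bash
mkdir -p pics; ls
python3 - <<'E'
from bench import arm
import cv2
s=arm.read_state();print(s)
for n in("top","scene"):
    d=arm.get_image(n);cv2.imwrite(f"pics/{n}0.png",d["image"][:,:,::-1])
    print(n,{k:v for k,v in d.items() if k!="image"})
E
```

```text
pics
{'clock': 0.0, 'joints': array([-1.05737896e+00,  3.85542935e-01,  6.65934358e-03, -4.94460630e-04,
       -1.19402937e+00, -2.58586737e-01]), 'joint_vel': array([-1.43915663e-04,  4.42803685e-04, -8.24872442e-04,  1.64895458e-03,
        9.98301857e-06,  1.37383921e-03]), 'joint_efforts': array([ 4.41850170e-04, -3.92289054e+01,  1.88400435e+01,  4.18598503e+00,
       -4.63042918e-03, -9.10899132e-06]), 'position': array([ 157.43148895, -604.30513969,  255.24355359]), 'ee_rot': array([-1.26980297e-01,  9.91904648e-01,  1.06696302e-03, -1.85558556e-04]), 'contact_force': array([-0.41382655,  0.38063975,  0.37656382]), 'wrist_torque': array([0.02648056, 0.00903884, 0.04624678]), 'grasp_force': 0.0, 'gripper_width': 85.11954285988652}
top {'fx': 486.54855079471395, 'fy': 486.54855079471395, 'cx': 315.03904963519847, 'cy': 198.54372599426787, 'k1': -0.09450840272458907, 'xyz': array([333.9848309 ,  -5.01246097, 992.47783858]), 'rotation': array([ 0.74744463, -0.65594839,  0.06874288, -0.079578  ])}
scene {'fx': 405.9223080229808, 'fy': 405.9223080229808, 'cx': 321.5731990771212, 'cy': 199.90987037052585, 'k1': 0.03421467298455373, 'xyz': array([1032.29192381, -483.76339265,  756.75015212]), 'rotation': array([ 0.854623  ,  0.35961751, -0.15309584, -0.3418427 ])}
```

View pics/top0.png

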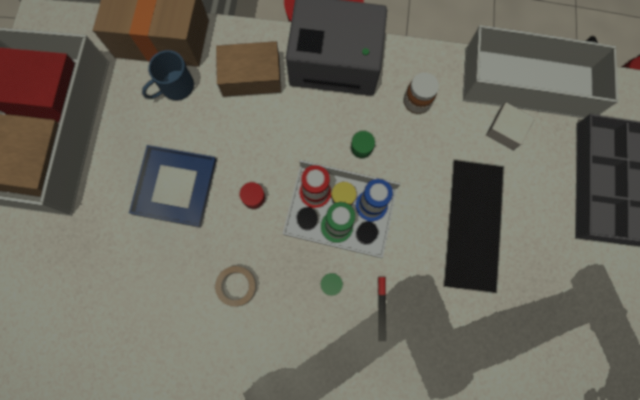

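View pics/scene0.png

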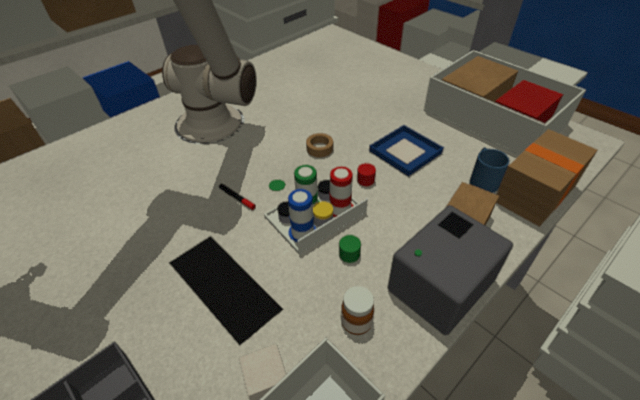

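The top view shows the stock tray at about (342,210). Lids are red (316,180), blue (378,193) and green (341,216), with the yellow tin at (344,192). The mat is on the right at (475,226) and the order tray on the left at (174,186). The look-alikes are at (363,144), (252,195) and (331,284).

```bash
cat > h.py <<'E'
import numpy as np, cv2
from bench import arm
from scipy.spatial.transform import Rotation as R
def snap(n,f=None):
    d=arm.get_image(n); d["R"]=R.from_quat(d["rotation"]).as_matrix()
    d["hsv"]=cv2.cvtColor(d["image"],cv2.COLOR_RGB2HSV)
    if f: cv2.imwrite(f"pics/{f}.png",d["image"][:,:,::-1])
    return d
def proj(d,P):
    c=(np.atleast_2d(P)-d["xyz"])@d["R"]; s=c[:,:2]/c[:,2:]
    s=s*(1+d["k1"]*(s**2).sum(1,keepdims=True))
    return s*[d["fx"],d["fy"]]+[d["cx"],d["cy"]]
def back(d,uv,z):
    q=(np.atleast_2d(uv).astype(float)-[d["cx"],d["cy"]])/[d["fx"],d["fy"]]; s=q.copy()
    for _ in range(20): s=q/(1+d["k1"]*(s**2).sum(1,keepdims=True))
    r=np.c_[s,np.ones(len(s))]@d["R"].T
    return d["xyz"]+r*((z-d["xyz"][2])/r[:,2:])
HUE={"red":(172,8),"green":(50,85),"blue":(100,125),"yellow":(22,34)}
def mask(d,col,smin=110,vmin=40):
    h,s,v=cv2.split(d["hsv"]); a,b=HUE[col]
    m=((h>=a)&(h<=b)) if a<b else ((h>=a)|(h<=b))
    return (m&(s>=smin)&(v>=vmin)).astype(np.uint8)
def comp(m,guess):
    n,l,st,c=cv2.connectedComponentsWithStats(m)
    ok=[i for i in range(1,n) if st[i,4]>25]
    i=min(ok,key=lambda i:np.hypot(*(c[i]-guess)))
    return l==i,c[i],st[i]
def hullc(p):
    M=cv2.moments(cv2.convexHull(np.asarray(p,np.float32))); return np.array([M["m10"],M["m01"]])/M["m00"]
def cyl(x,y,r,z0,z1):
    t=np.linspace(0,2*np.pi,72,endpoint=False); c=np.c_[x+r*np.cos(t),y+r*np.sin(t)]
    return np.r_[np.c_[c,0*t+z0],np.c_[c,0*t+z1]]
def fitcyl(d,cen,r,z0,z1):
    "x,y of a cylinder slice whose outline has pixel centroid cen"
    p=back(d,cen,z1)[0,:2]
    for _ in range(8):
        e=back(d,np.array([cen,hullc(proj(d,cyl(*p,r,z0,z1)))]),z1)[:,:2]; p=p+e[0]-e[1]
    return p
E
cat > m.py <<'E'
from h import *
for n,g in(("top",dict(red=(316,180),blue=(378,190),green=(341,215),yellow=(344,192))),("scene",dict(red=(341,174),blue=(301,200),green=(306,174),yellow=(323,211)))):
    d=snap(n)
    for c in g:
        m,cen,st=comp(mask(d,c),g[c]); pts=np.argwhere(m)[:,::-1]
        p=fitcyl(d,hullc(pts),*((27,104,124) if c!="yellow" else (25,34,46)))
        print(n,c,st,hullc(pts).round(1),p.round(1))
    if n=="top":
        v=d["hsv"][:,:,2]; h=np.zeros_like(v); h[150:300,435:515]=v[150:300,435:515]<45
        m,cen,st=comp(h,(475,226)); box=cv2.minAreaRect(back(d,np.argwhere(m)[:,::-1],3)[:,:2].astype(np.float32)); print("mat",st,box)
        w=np.zeros_like(v); w[150:225,130:217]=((v>110)&(d["hsv"][:,:,1]<90))[150:225,130:217]
        m,cen,st=comp(w,(174,186)); print("order",st,cv2.minAreaRect(back(d,np.argwhere(m)[:,::-1],4.5)[:,:2].astype(np.float32)))
        print("stock corners",back(d,[(286,235),(380,255)],12).round(1))
        print("tilt",d["R"].round(2).tolist())
E
python3 m.py
```

```text
top red [300 166  31  42 591] [315.1 186.4] [542.7  23.7]
top blue [364 179  28  28 320] [377.7 192.8] [545.8 -92.7]
top green [322 203  32  38 349] [338.  221.7] [482.4 -26.4]
top yellow [332 182  24  23 410] [343.6 193.1] [554.3 -32.3]
mat [ 445  161   58  131 6206] ((532.0482177734375, -311.16400146484375), (104.97428894042969, 264.37786865234375), 89.94112396240234)
order [ 152  166   44   42 1368] ((531.6635131835938, 323.07177734375), (79.74290466308594, 79.76889038085938), 86.85368347167969)
stock corners [[ 459.    72.5   12. ]
 [ 443.3 -121.2   12. ]]
tilt [[0.13, -0.97, 0.21], [-0.99, -0.13, 0.03], [-0.0, -0.21, -0.98]]
scene red [330 166  23  21 270] [340.8 176.1] [554.8  25.2]
scene blue [288 189  24  22 270] [299.8 199.5] [543.8 -93. ]
scene green [295 165  21  19 203] [305.1 174.3] [491.3 -29.5]
scene yellow [313 201  20  19 302] [322.5 209.8] [551.7 -32.4]
```

The pose is usable: stock yaw is about -0.085, and one tool orientation serves the whole job. I'll rotate the tool and move above the blue can.

```bash
python3 -m pendant '[[0,0,0,0,0,6.5,0.0854],[0,0,0,0,0,6.5,0.0854],[0,0,0,0,0,6.5,0.0854],[-0.015,0.02,-0.005,0,0,0,0.0854],[-0.03,0.045,0,0,0,0,0.0854],[-0.03,0.045,0,0,0,0,0.0854],[-0.03,0.045,0,0,0,0,0.0854],[-0.03,0.045,0,0,0,0,0.0854],[-0.03,0.045,0,0,0,0,0.0854],[-0.03,0.045,0,0,0,0,0.0854],[-0.03,0.045,0,0,0,0,0.0854],[-0.03,0.045,0,0,0,0,0.0854]]'
python3 -m pendant '[[-0.03,0.045,0,0,0,0,0.0854],[-0.03,0.045,0,0,0,0,0.0854],[-0.02,0.03,0,0,0,0,0.0854],[-0.01,0.01,0,0,0,0,0.0854],[0,0,0,0,0,0,0.0854],[0,0,0,0,0,0,0.0854],[0,0,0,0,0,0,0.0854]]'
cat >> h.py <<'E'
def to(x,y,z):
    "shift in tool axes (mm) from the measured pose to world TCP x,y,z"
    s=arm.read_state(); T=R.from_quat(s["ee_rot"])
    yv=T.as_matrix()[:,1]
    print("at",s["position"].round(1),"yaw",np.arctan2(-yv[0],yv[1]).round(3),"tilt",np.round(T.as_matrix()[:,2],4),"shift",T.inv().apply(np.array([x,y,z])-s["position"]).round(1),"t",round(s["clock"],2),"w",s["gripper_width"].round(1))
E
python3 - <<'E'
from h import *
to(546,-93,251)
d=snap("wrist","w0"); print(d["xyz"],d["R"].round(2).tolist(),d["fx"])
E
```

```text
clock: 1.4
position: [424.5, -271.6, 261.5]
ee_rot: [0.043, 0.999, -0.0, 0.0]
contact_force: [0.3, -0.9, 1.1]
gripper_width: 85.7
grasp_force: 0.0
clock: 2.1
position: [518.5, -159.0, 261.3]
ee_rot: [0.044, 0.999, -0.0, -0.0]
contact_force: [-0.5, -0.3, -0.0]
gripper_width: 85.5
grasp_force: 0.0Traceback (most recent call last):
  File "<stdin>", line 2, in <module>
  File "h.py", line 43, in to
    print("at",s["position"].round(1),"yaw",np.arctan2(-yv[0],yv[1]).round(3),"tilt",np.round(T.as_matrix()[:,2],4),"shift",T.inv().apply(np.array([x,y,z])-s["position"]).round(1),"t",round(s["clock"],2),"w",s["gripper_width"].round(1))
                                                                                                                                                                                                                ^^^^^^^^^^^^^^^^^^^^^^^^
AttributeError: 'float' object has no attribute 'round'
```

```bash
sed -i 's/s\["gripper_width"\].round(1)/round(s["gripper_width"],1)/' h.py
python3 - <<'E'
from h import *
to(546,-93,251)
d=snap("wrist","w0"); print(d["xyz"],d["R"].round(2).tolist(),d["fx"])
E
```

```text
at [ 518.5 -159.   261.3] yaw -0.087 tilt [-5.e-04  0.e+00 -1.e+00] shift [-21.6  68.2  10.3] t 2.1 w 85.5
[ 450.71443284 -153.41305099  379.07437637] [[0.09, 0.96, 0.27], [1.0, -0.08, -0.02], [0.0, 0.27, -0.96]] 297.0314188009885
```

View pics/w0.png

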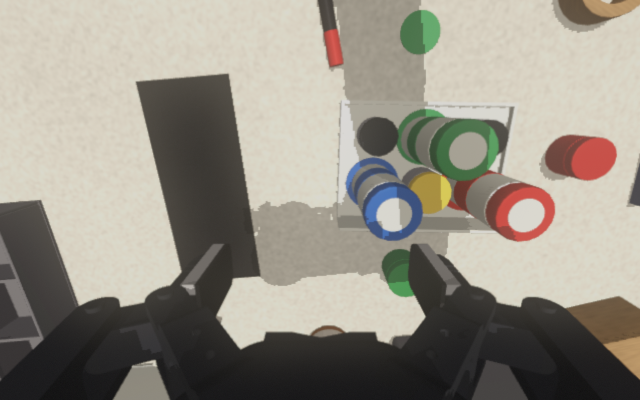

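The wrist view shows the can tops: blue (392,212), green (468,151) and red (527,212). The tin is at (430,192), and the tray's front lip corners are at about (341,103) and (514,106).

Run:
```python
from h import *
d=snap("wrist")
for c,g in dict(blue=(392,212),green=(468,151),red=(527,212)).items():
    m=((d["hsv"][:,:,1]<70)).astype(np.uint8)
    k,cen,st=comp(m,g); print(c,st,cen.round(1),back(d,cen,124).round(1))
print(back(d,[(341,103),(514,106)],12).round(1))
```

```text
blue [376 197  36  35 962] [393.8 214.1] [[546.8 -94.6 124. ]]
green [ 449  131   39   39 1191] [467.8 150.1] [[494.2 -30.7 124. ]]
red [508 199  37  33 943] [525.9 214.8] [[557.8  24.2 124. ]]
[[ 444.5 -128.2   12. ]
 [ 466.    74.4   12. ]]
```

```bash
python3 -m pendant '[[-0.007,0.022,0.01,0,0,0,0.0854],[-0.008,0.024,0.01,0,0,0,0.0854],[-0.007,0.021,0,0,0,0,0.0854],[0,0,0,0,0,0,0.0854],[0,0,0.02,0,0,0,0.0854],[0,0,0.03,0,0,0,0.0854],[0,0,0.03,0,0,0,0.0854],[0,0,0,0,0,0,0.0854],[0,0,0,0,0,0,0.0854]]'
python3 - <<'E'
from h import *
to(546.5,-94,101); snap("wrist","w1")
E
```

```text
clock: 3.1
position: [547.1, -94.1, 162.0]
ee_rot: [0.043, 0.999, -0.0, 0.0]
contact_force: [0.2, -0.2, 0.8]
gripper_width: 85.5
grasp_force: 0.0
at [547.1 -94.1 162. ] yaw -0.086 tilt [ 0.e+00 -7.e-04 -1.e+00] shift [ 0.6  0.1 61. ] t 3.1 w 85.5
```

View pics/w1.png

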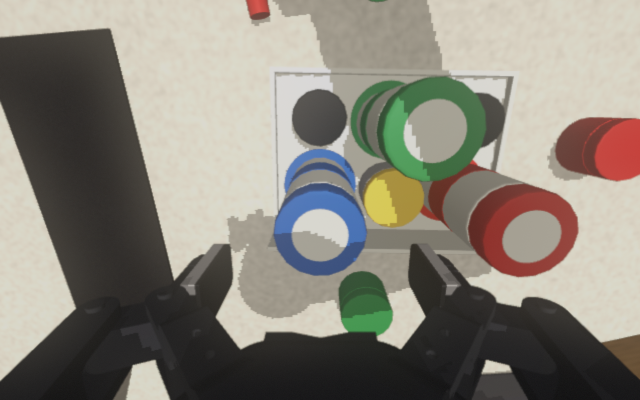

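The blue lid at (320,229) is centred between the fingers. I'll go down and close.

```bash
python3 -m pendant '[[0,0,0.025,0,0,0,0.0854],[0,0,0.025,0,0,0,0.0854],[0,0,0.011,0,0,0,0.0854],[0,0,0,0,0,0,0.0854],[0,0,0,0,0,0,0.04],[0,0,0,0,0,0,0.04],[0,0,0,0,0,0,0.04],[0,0,0,0,0,0,0.04],[0,0,0,0,0,0,0.04],[0,0,0,0,0,0,0.04]]'
```

```text
clock: 4.15
position: [548.2, -93.4, 102.1]
ee_rot: [0.042, 0.999, -0.0, 0.002]
contact_force: [-1.5, -1.3, 5.7]
gripper_width: 52.8
grasp_force: 62.1
```

```bash
python3 -m pendant '[[0,0,-0.02,0,0,0,0.04],[0,0,-0.04,0,0,0,0.04],[0,0,-0.045,0,0,0,0.04],[0,0,-0.035,0,0,0,0.04],[-0.007,-0.018,0,0,0,0,0.04],[-0.015,-0.035,0,0,0,0,0.04],[-0.015,-0.035,0,0,0,0,0.04],[-0.014,-0.035,0,0,0,0,0.04],[-0.015,-0.035,0,0,0,0,0.04],[-0.015,-0.035,0,0,0,0,0.04],[-0.007,-0.018,0,0,0,0,0.04],[0,0,0,0,0,0,0.04]]'
python3 - <<'E'
from h import *
to(617,-311,100); snap("wrist","w2")
E
```

```text
clock: 5.35
position: [616.4, -313.2, 238.3]
ee_rot: [0.045, 0.999, 0.0, -0.001]
contact_force: [-0.5, 1.0, -2.9]
gripper_width: 52.7
grasp_force: 63.6
at [ 616.4 -313.2  238.3] yaw -0.089 tilt [-0.0021  0.001  -1.    ] shift [ -0.7   2.1 138.3] t 5.35 w 52.7
```

View pics/w2.png

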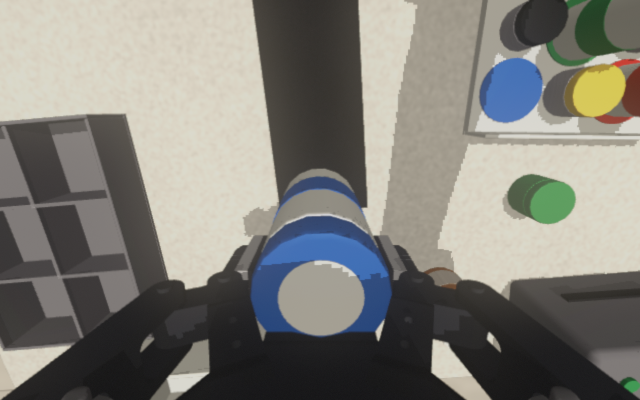

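Blue can is held upright above the mat's far end: mat far corner at (366,207), freed blue pad at (511,90).

Run:
```python
from h import *
d=snap("wrist")
print(back(d,[(366,207),(358,1),(255,1),(276,170)],3).round(1))
k,cen,st=comp(mask(d,"blue"),(511,90)); print("padblue",st,fitcyl(d,hullc(np.argwhere(k)[:,::-1]),34,4,6))
```

```text
[[ 668.4 -258.6    3. ]
 [ 442.7 -256.9    3. ]
 [ 433.4 -363.5    3. ]
 [ 611.9 -364.7    3. ]]
padblue [ 479   59   62   64 3013] [546.37692467 -94.53571939]
```

```bash
python3 -m pendant '[[0,0.002,0.03,0,0,0,0.04],[0,0,0.04,0,0,0,0.04],[0,0,0.04,0,0,0,0.04],[0,0,0.02,0,0,0,0.04],[0,0,0.007,0,0,0,0.04],[0,0,0,0,0,0,0.04],[0,0,0,0,0,0,0.04]]'
```

```text
clock: 6.15
position: [618.0, -308.8, 105.3]
ee_rot: [0.042, 0.999, -0.001, 0.002]
contact_force: [-0.4, -0.3, -1.3]
gripper_width: 52.8
grasp_force: 63.6
```

```bash
python3 -m pendant '[[0,0,0,0,0,0,0.04],[0,0,0,0,0,0,0.04],[0,0,0,0,0,0,0.04]]'
```

```text
clock: 6.45
position: [617.2, -309.1, 104.4]
ee_rot: [0.043, 0.999, -0.0, 0.001]
contact_force: [0.6, 0.9, -2.1]
gripper_width: 52.9
grasp_force: 63.6
```

```bash
python3 -m pendant '[[0,0,0.003,0,0,0,0.04],[0,0,0.0015,0,0,0,0.04],[0,0,0,0,0,0,0.04],[0,0,0,0,0,0,0.04]]'
```

```text
clock: 6.85
position: [616.9, -309.0, 99.2]
ee_rot: [0.043, 0.999, -0.0, 0.0]
contact_force: [-1.0, 0.5, 1.0]
gripper_width: 52.9
grasp_force: 63.6
```

```bash
python3 -m pendant '[[0,0,0,0,0,0,0.0854],[0,0,0,0,0,0,0.0854],[0,0,0,0,0,0,0.0854],[0,0,0,0,0,0,0.0854],[0,0,-0.02,0,0,0,0.0854],[0,0,-0.04,0,0,0,0.0854],[0,0,-0.04,0,0,0,0.0854]]'
python3 -m pendant '[[0.005,0.018,0,0,0,0,0.0854],[0.01,0.037,0,0,0,0,0.0854],[0.012,0.043,0,0,0,0,0.0854],[0.012,0.043,0,0,0,0,0.0854],[0.012,0.043,0,0,0,0,0.0854],[0.012,0.043,0,0,0,0,0.0854],[0.012,0.043,0,0,0,0,0.0854],[0.009,0.037,0,0,0,0,0.0854],[0.005,0.02,0,0,0,0,0.0854],[0,0,0,0,0,0,0.0854],[0,0,0,0,0,0,0.0854]]'
python3 - <<'E'
from h import *
to(557.5,24.5,101); snap("wrist","w3"); snap("top","t1")
E
```

```text
clock: 7.55
position: [616.4, -308.8, 199.1]
ee_rot: [0.043, 0.999, 0.0, -0.001]
contact_force: [1.3, -1.4, 0.7]
gripper_width: 85.5
grasp_force: 0.0
clock: 8.65
position: [556.1, 24.7, 199.0]
ee_rot: [0.042, 0.999, -0.0, 0.0]
contact_force: [-0.6, -0.5, -0.7]
gripper_width: 85.3
grasp_force: 0.0
at [556.1  24.7 199. ] yaw -0.084 tilt [ 3.e-04 -1.e-04 -1.e+00] shift [-1.3 -0.1 98. ] t 8.65 w 85.3
```

View pics/t1.png

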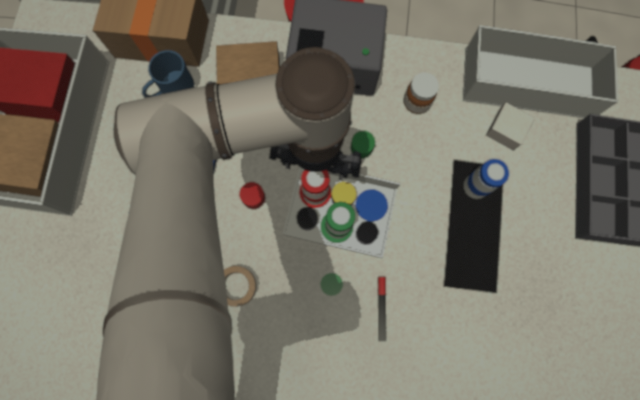

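Blue stands on the mat at (485,183). Next I'll descend on red.

```bash
python3 -m pendant '[[-0.001,0,0.02,0,0,0,0.0854],[0,0,0.035,0,0,0,0.0854],[0,0,0.03,0,0,0,0.0854],[0,0,0.013,0,0,0,0.0854],[0,0,0,0,0,0,0.0854],[0,0,0,0,0,0,0.04],[0,0,0,0,0,0,0.04],[0,0,0,0,0,0,0.04],[0,0,0,0,0,0,0.04],[0,0,0,0,0,0,0.04],[0,0,0,0,0,0,0.04]]'
```

```text
clock: 9.85
position: [558.5, 24.5, 102.8]
ee_rot: [0.042, 0.999, 0.0, 0.002]
contact_force: [0.8, -1.2, 6.5]
gripper_width: 52.6
grasp_force: 63.3
```

```bash
python3 -m pendant '[[0,0,-0.02,0,0,0,0.04],[0,0,-0.04,0,0,0,0.04],[0,0,-0.04,0,0,0,0.04],[0,0,-0.03,0,0,0,0.04],[0,-0.018,0,0,0,0,0.04],[0,-0.037,0,0,0,0,0.04],[0,-0.043,0,0,0,0,0.04],[0,-0.043,0,0,0,0,0.04],[0,-0.043,0,0,0,0,0.04],[-0.003,-0.043,0,0,0,0,0.04],[0,-0.043,0,0,0,0,0.04],[0,-0.037,0,0,0,0,0.04]]'
python3 -m pendant '[[0,-0.02,0,0,0,0,0.04],[0,-0.009,0,0,0,0,0.04],[0,0,0,0,0,0,0.04],[0,0,0,0,0,0,0.04],[0,0,0.02,0,0,0,0.04],[0,0,0.04,0,0,0,0.04],[0,0,0.04,0,0,0,0.04],[0,0,0.02,0,0,0,0.04],[0,0,0.008,0,0,0,0.04],[0,0,0,0,0,0,0.04],[0,0,0,0,0,0,0.04],[0,0,0,0,0,0,0.04]]'
```

```text
clock: 11.05
position: [532.9, -283.2, 229.9]
ee_rot: [0.043, 0.999, 0.001, -0.001]
contact_force: [-0.3, -0.2, -3.1]
gripper_width: 53.0
grasp_force: 63.8
clock: 12.25
position: [532.6, -310.7, 104.7]
ee_rot: [0.042, 0.999, -0.001, 0.002]
contact_force: [-0.9, 0.4, -1.9]
gripper_width: 52.4
grasp_force: 63.7
```

```bash
python3 -m pendant '[[0,0,0.003,0,0,0,0.04],[0,0,0.0015,0,0,0,0.04],[0,0,0,0,0,0,0.04],[0,0,0,0,0,0,0.04],[0,0,0,0,0,0,0.0854],[0,0,0,0,0,0,0.0854],[0,0,0,0,0,0,0.0854],[0,0,0,0,0,0,0.0854],[0,0,-0.02,0,0,0,0.0854],[0,0,-0.04,0,0,0,0.0854],[0,0,-0.04,0,0,0,0.0854]]'
python3 -m pendant '[[0.004,0.018,0,0,0,0,0.0854],[0.009,0.038,0,0,0,0,0.0854],[0.01,0.042,0,0,0,0,0.0854],[0.01,0.042,0,0,0,0,0.0854],[0.01,0.042,0,0,0,0,0.0854],[0.01,0.042,0,0,0,0,0.0854],[0.007,0.034,0,0,0,0,0.0854],[0.004,0.018,0,0,0,0,0.0854],[0,0,0,0,0,0,0.0854],[0,0,0,0,0,0,0.0854]]'
python3 -c "
from h import *
to(493,-30,101)"
```

```text
clock: 13.35
position: [530.9, -310.6, 198.5]
ee_rot: [0.043, 0.999, 0.0, -0.001]
contact_force: [1.1, -0.2, 0.1]
gripper_width: 85.6
grasp_force: 0.0
clock: 14.35
position: [491.1, -29.9, 198.2]
ee_rot: [0.042, 0.999, -0.0, -0.0]
contact_force: [1.1, -0.1, -0.2]
gripper_width: 85.5
grasp_force: 0.0
at [491.1 -29.9 198.2] yaw -0.085 tilt [-2.e-04 -1.e-04 -1.e+00] shift [-2.   0.1 97.2] t 14.35 w 85.5
```

```bash
python3 -m pendant '[[-0.002,0,0.02,0,0,0,0.0854],[0,0,0.035,0,0,0,0.0854],[0,0,0.03,0,0,0,0.0854],[0,0,0.012,0,0,0,0.0854],[0,0,0,0,0,0,0.0854],[0,0,0,0,0,0,0.04],[0,0,0,0,0,0,0.04],[0,0,0,0,0,0,0.04],[0,0,0,0,0,0,0.04],[0,0,0,0,0,0,0.04],[0,0,0,0,0,0,0.04]]'
```

```text
clock: 15.45
position: [494.3, -30.4, 102.7]
ee_rot: [0.042, 0.999, 0.0, 0.001]
contact_force: [-0.4, -1.9, 6.4]
gripper_width: 53.0
grasp_force: 63.2
```

```bash
python3 -m pendant '[[0,0,-0.02,0,0,0,0.04],[0,0,-0.04,0,0,0,0.04],[0,0,-0.04,0,0,0,0.04],[0,0,-0.03,0,0,0,0.04],[0.002,-0.018,0,0,0,0,0.04],[0.003,-0.038,0,0,0,0,0.04],[0.003,-0.042,0,0,0,0,0.04],[0.003,-0.042,0,0,0,0,0.04],[0.003,-0.042,0,0,0,0,0.04],[0.003,-0.042,0,0,0,0,0.04],[0.003,-0.038,0,0,0,0,0.04],[0.002,-0.022,0,0,0,0,0.04]]'
python3 -m pendant '[[0,0,0,0,0,0,0.04],[0,0,0,0,0,0,0.04],[0,0,0.02,0,0,0,0.04],[0,0,0.04,0,0,0,0.04],[0,0,0.04,0,0,0,0.04],[0,0,0.02,0,0,0,0.04],[0,0,0.008,0,0,0,0.04],[0,0,0,0,0,0,0.04],[0,0,0,0,0,0,0.04],[0,0,0,0,0,0,0.04]]'
```

```text
clock: 16.65
position: [445.6, -313.1, 230.1]
ee_rot: [0.044, 0.999, 0.001, -0.001]
contact_force: [0.0, -0.0, -2.1]
gripper_width: 52.7
grasp_force: 63.9
clock: 17.65
position: [448.2, -311.6, 105.0]
ee_rot: [0.042, 0.999, -0.001, 0.002]
contact_force: [-0.4, -0.5, -1.1]
gripper_width: 52.7
grasp_force: 63.9
```

```bash
python3 -m pendant '[[0,0,0.003,0,0,0,0.04],[0,0,0.0015,0,0,0,0.04],[0,0,0,0,0,0,0.04],[0,0,0,0,0,0,0.04],[0,0,0,0,0,0,0.0854],[0,0,0,0,0,0,0.0854],[0,0,0,0,0,0,0.0854],[0,0,0,0,0,0,0.0854],[0,0,-0.02,0,0,0,0.0854],[0,0,-0.04,0,0,0,0.0854],[0,0,-0.04,0,0,0,0.0854]]'
python3 -m pendant '[[-0.005,0.018,0,0,0,0,0.0854],[-0.01,0.038,0,0,0,0,0.0854],[-0.012,0.042,0,0,0,0,0.0854],[-0.012,0.043,0,0,0,0,0.0854],[-0.012,0.043,0,0,0,0,0.0854],[-0.012,0.043,0,0,0,0,0.0854],[-0.011,0.038,0,0,0,0,0.0854],[-0.005,0.02,0,0,0,0,0.0854],[0,0,0,0,0,0,0.0854],[0,0,0,0,0,0,0.0854],[0,0,0,0,0,0,0.0854]]'
python3 - <<'E'
from h import *
to(552,-34,30)
d=snap("wrist","w4"); snap("top","t2")
for c,g,a in(("yellow",(330,260),(25,34,46)),("red",(420,260),(34,4,6)),("green",(330,160),(34,4,6)),("blue",(240,260),(34,4,6))):
    k,cen,st=comp(mask(d,c),g); print(c,st,fitcyl(d,hullc(np.argwhere(k)[:,::-1]),*a).round(1))
E
```

```text
clock: 18.75
position: [446.5, -311.3, 199.2]
ee_rot: [0.043, 0.999, 0.0, -0.001]
contact_force: [0.6, -0.5, -1.0]
gripper_width: 85.0
grasp_force: 0.0
clock: 19.85
position: [549.6, -35.0, 198.7]
ee_rot: [0.043, 0.999, -0.0, -0.0]
contact_force: [-0.1, -1.0, -0.2]
gripper_width: 85.2
grasp_force: 0.0
at [549.6 -35.  198.7] yaw -0.087 tilt [-6.e-04 -2.e-04 -1.e+00] shift [ -2.4   1.3 168.7] t 19.85 w 85.2
yellow [ 297  164   51   52 2068] [554.6 -34.2]
red [ 346  150   62   61 2983] [559.2  24.6]
green [ 290  105   50   49 1417] [502.5 -39.1]
blue [ 234  148   62   61 2942] [546.6 -94.9]
```

View pics/w4.png

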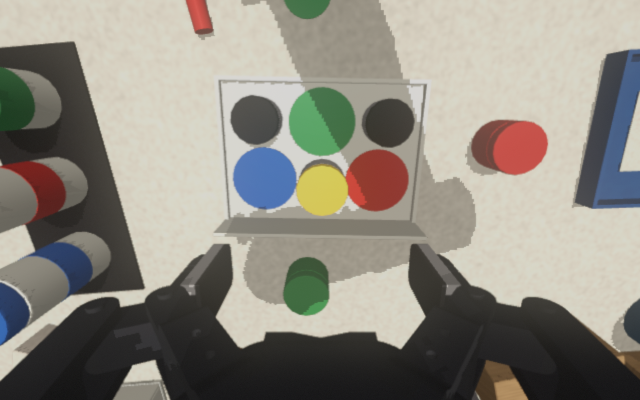

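View pics/t2.png

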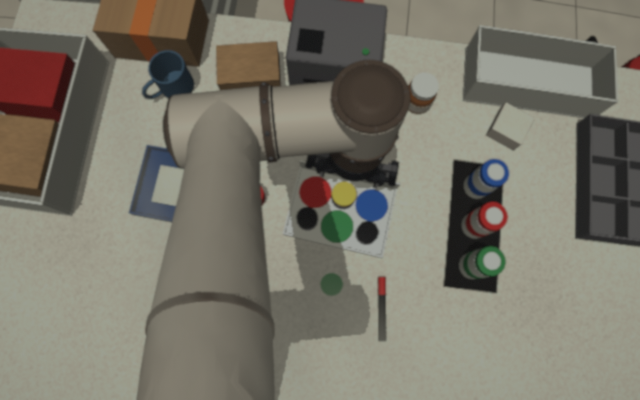

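All three cans stand on the mat at (487,178), (484,220) and (482,262). The tin is clear at wrist pixel (322,190). I'll grasp it.

```bash
python3 -m pendant '[[-0.004,0.001,0.02,0,0,0,0.0854],[0,0,0.04,0,0,0,0.0854],[0,0,0.04,0,0,0,0.0854],[0,0,0.035,0,0,0,0.0854],[0,0,0.02,0,0,0,0.0854],[0,0,0.005,0,0,0,0.0854],[0,0,0,0,0,0,0.0854],[0,0,0,0,0,0,0.0854],[0,0,0,0,0,0,0.0854]]'
python3 -c "
from h import *
to(553.5,-34.3,34)
d=snap('wrist')
m=mask(d,'green',60,30); print(arm.read_state()['contact_force'])"
```

```text
clock: 20.85
position: [555.2, -33.5, 40.4]
ee_rot: [0.043, 0.999, 0.0, 0.002]
contact_force: [0.8, -0.5, -0.2]
gripper_width: 85.3
grasp_force: 0.0
at [555.2 -33.5  40.4] yaw -0.086 tilt [ 3.2e-03  6.0e-04 -1.0e+00] shift [ 1.6 -0.9  6.4] t 20.85 w 85.3
[-0.3791619   0.18932188  0.66563805]
```

```bash
python3 -m pendant '[[0,0,0.004,0,0,0,0.0854],[0,0,0,0,0,0,0.0854],[0,0,0,0,0,0,0.0854],[0,0,0,0,0,0,0.04],[0,0,0,0,0,0,0.04],[0,0,0,0,0,0,0.04],[0,0,0,0,0,0,0.04],[0,0,0,0,0,0,0.04],[0,0,0,0,0,0,0.04]]'
```

```text
clock: 21.8
position: [554.3, -33.9, 35.2]
ee_rot: [0.043, 0.999, -0.0, 0.0]
contact_force: [-0.1, -3.9, 5.0]
gripper_width: 48.9
grasp_force: 62.0
```

```bash
python3 -m pendant '[[0,0,-0.02,0,0,0,0.04],[0,0,-0.04,0,0,0,0.04],[0,0,-0.04,0,0,0,0.04],[0.003,0.018,0,0,0,0,0.04],[0.006,0.038,0,0,0,0,0.04],[0.006,0.042,0,0,0,0,0.04],[0.007,0.042,0,0,0,0,0.04],[0.007,0.042,0,0,0,0,0.04],[0.007,0.042,0,0,0,0,0.04],[0.007,0.042,0,0,0,0,0.04],[0.006,0.042,0,0,0,0,0.04],[0.004,0.03,0,0,0,0,0.04]]'
python3 -m pendant '[[0,0.015,0,0,0,0,0.04],[0,0,0,0,0,0,0.04],[0,0,0,0,0,0,0.04],[0,0,0,0,0,0,0.04]]'
python3 - <<'E'
from h import *
to(532,323,36)
d=snap("wrist","w5")
E
```

```text
clock: 23.0
position: [529.0, 310.6, 133.6]
ee_rot: [0.042, 0.999, 0.0, -0.001]
contact_force: [0.3, 0.9, -1.7]
gripper_width: 48.7
grasp_force: 62.6
clock: 23.4
position: [531.3, 321.4, 134.4]
ee_rot: [0.043, 0.999, -0.0, -0.001]
contact_force: [0.4, -0.2, -2.7]
gripper_width: 48.8
grasp_force: 62.7
at [531.3 321.4 134.4] yaw -0.087 tilt [-1.2e-03 -7.0e-04 -1.0e+00] shift [-0.7  1.8 98.4] t 23.4 w 48.8
```

View pics/w5.png

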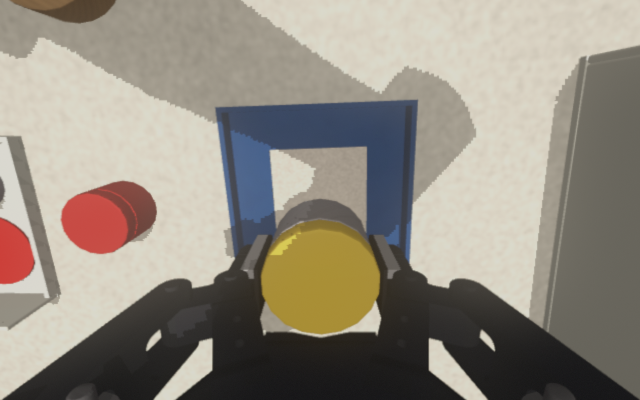

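The tin is held at (320,277). The tray's near rim corners are (218,108) and (417,100), and the pale square's near corners are (271,149) and (367,147).

Run:
```python
from h import *
d=snap("wrist")
a=back(d,[(271,149),(367,147)],4.5)[:,:2]; b=back(d,[(218,108),(417,100)],22)[:,:2]
for p,h in((a,40),(b,75)):
    v=(p[1]-p[0]); l=np.hypot(*v); v/=l; n=np.array([v[1],-v[0]]); n*=np.sign(n[0]); print(l,p.mean(0)+n*h, "yaw",np.arctan2(-v[0],v[1]))
k,c,st=comp(mask(d,"yellow"),(320,277)); print(st,back(d,(320.5,277),145))
```

```text
79.66470833690781 [533.20248453 320.69964376] yaw -0.06612412763647499
147.36748901151356 [533.81070418 321.46600437] yaw -0.04850307130499932
[  260   220   120   114 10610] [[528.66161648 321.45258727 145.        ]]
```

```bash
python3 -m pendant '[[-0.002,0,0.02,0,0,0,0.04],[0,0,0.035,0,0,0,0.04],[0,0,0.025,0,0,0,0.04],[0,0,0.01,0,0,0,0.04],[0,0,0,0,0,0,0.04],[0,0,0,0,0,0,0.04],[0,0,0,0,0,0,0.04],[0,0,0.003,0,0,0,0.04],[0,0,0.002,0,0,0,0.04],[0,0,0,0,0,0,0.04],[0,0,0,0,0,0,0.04]]'
```

```text
clock: 24.6
position: [533.5, 322.5, 39.9]
ee_rot: [0.043, 0.999, 0.0, 0.0]
contact_force: [-0.1, -0.5, -3.3]
gripper_width: 49.0
grasp_force: 62.6
```

```bash
python3 -m pendant '[[0,0,0.002,0,0,0,0.04],[0,0,0.001,0,0,0,0.04],[0,0,0,0,0,0,0.04],[0,0,0,0,0,0,0.04]]'
```

```text
clock: 25.0
position: [533.5, 322.5, 36.7]
ee_rot: [0.043, 0.999, -0.0, -0.0]
contact_force: [0.4, -0.1, -2.3]
gripper_width: 48.9
grasp_force: 62.6
```

```bash
python3 -m pendant '[[0,0,0.0005,0,0,0,0.04],[0,0,0,0,0,0,0.0854],[0,0,0,0,0,0,0.0854],[0,0,0,0,0,0,0.0854],[0,0,0,0,0,0,0.0854],[0,0,-0.02,0,0,0,0.0854],[0,0,-0.04,0,0,0,0.0854],[0,0,-0.04,0,0,0,0.0854],[0,0,-0.04,0,0,0,0.0854],[0,0,-0.025,0,0,0,0.0854],[0,0,0,0,0,0,0.0854],[0,0,0,0,0,0,0.0854]]'
python3 - <<'E'
from h import *
d=snap("wrist","w6")
k,c,st=comp(mask(d,"yellow"),(320,180)); print(st,fitcyl(d,hullc(np.argwhere(k)[:,::-1]),25,34,46.5))
to(447,-311,99)
E
```

```text
clock: 26.2
position: [533.3, 322.5, 201.8]
ee_rot: [0.043, 0.999, 0.001, 0.0]
contact_force: [-0.2, 0.2, -0.0]
gripper_width: 85.4
grasp_force: 0.0
[ 295  159   51   52 2054] [533.86398039 322.17828049]
at [532.9 322.1 200.5] yaw -0.086 tilt [-1.4e-03 -6.0e-04 -1.0e+00] shift [  31.1 -638.1  102. ] t 26.25 w 85.3
```

View pics/w6.png

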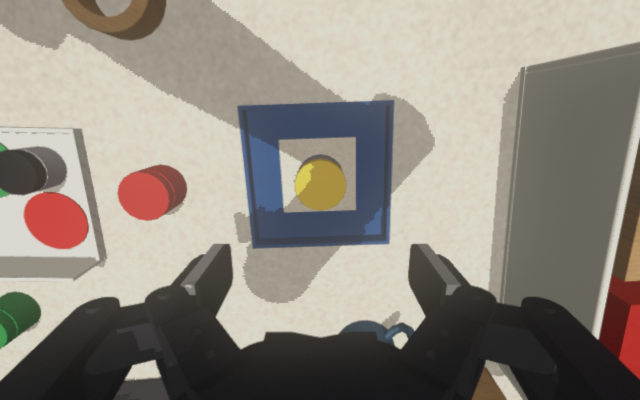

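The tin is centred in the order tray at (321,184), within about 1 mm by measurement. Back to the mat for green.

```bash
python3 -m pendant '[[0.001,-0.02,0,0,0,0,0.0854],[0.002,-0.04,0,0,0,0,0.0854],[0.002,-0.045,0,0,0,0,0.0854],[0.002,-0.045,0,0,0,0,0.0854],[0.002,-0.045,0,0,0,0,0.0854],[0.002,-0.045,0,0,0,0,0.0854],[0.002,-0.045,0,0,0,0,0.0854],[0.002,-0.045,0,0,0,0,0.0854],[0.003,-0.045,0,0,0,0,0.0854],[0.003,-0.045,0,0,0,0,0.0854],[0.003,-0.045,0,0,0,0,0.0854],[0.003,-0.045,0,0,0,0,0.0854]]'
python3 -m pendant '[[0.002,-0.045,0,0,0,0,0.0854],[0.002,-0.045,0,0,0,0,0.0854],[0,-0.03,0,0,0,0,0.0854],[0,-0.008,0,0,0,0,0.0854],[0,0,0,0,0,0,0.0854],[0,0,0,0,0,0,0.0854],[0,0,0,0,0,0,0.0854]]'
python3 - <<'E'
from h import *
to(447.5,-311.5,100)
d=snap("wrist","w7")
E
```

```text
clock: 27.45
position: [461.6, -184.9, 199.8]
ee_rot: [0.043, 0.999, 0.0, -0.002]
contact_force: [0.9, 1.0, -0.0]
gripper_width: 85.6
grasp_force: 0.0
clock: 28.15
position: [448.2, -309.3, 201.0]
ee_rot: [0.042, 0.999, 0.0, -0.0]
contact_force: [0.3, -0.0, -0.2]
gripper_width: 85.4
grasp_force: 0.0
at [ 448.2 -309.3  201. ] yaw -0.084 tilt [-7.e-04  4.e-04 -1.e+00] shift [  0.4  -2.3 101. ] t 28.15 w 85.4
```

View pics/w7.png

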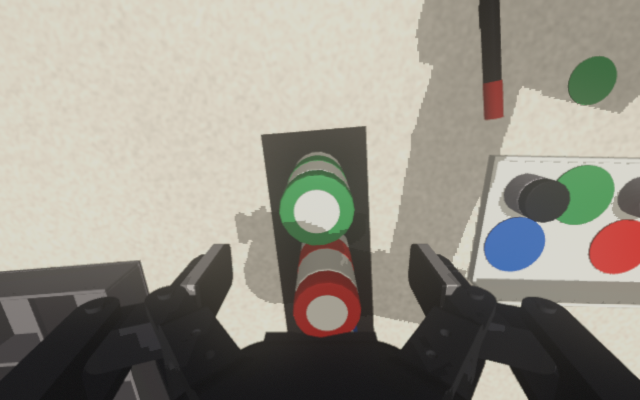

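Green's lid is at (317,211), between the fingers, with red behind it.

```bash
python3 - <<'E'
from h import *
d=snap("wrist")
for n,g in(("green",(317,211)),("red",(327,312))):
    k,c,st=comp((d["hsv"][:,:,1]<70).astype(np.uint8),g); print(n,st,back(d,c,121)[0].round(1))
for f,cs in(("wrist",dict(green=(583,195),blue=(515,244),red=(620,246))),):
  for c,g in cs.items():
    k,_,st=comp(mask(d,c),g); print(c,st,fitcyl(d,hullc(np.argwhere(k)[:,::-1]),34,4,6).round(1))
E
python3 -m pendant '[[0.001,-0.002,0.02,0,0,0,0.0854],[0,0,0.035,0,0,0,0.0854],[0,0,0.03,0,0,0,0.0854],[0,0,0.014,0,0,0,0.0854],[0,0,0,0,0,0,0.0854],[0,0,0,0,0,0,0.0854],[0,0,0,0,0,0,0.0854],[0,0,0,0,0,0,0.04],[0,0,0,0,0,0,0.04],[0,0,0,0,0,0,0.04],[0,0,0,0,0,0,0.04],[0,0,0,0,0,0,0.04]]'
```

```text
green [ 293  189   47   44 1628] [ 447.8 -312.2  121. ]
red [ 307  295   41   35 1121] [ 531.5 -311.5  121. ]
green [ 558  173   55   51 1855] [495.9 -25.3]
blue [ 485  217   60   54 2481] [546.6 -94.5]
red [ 589  219   51   54 2230] [559.8  20.6]
clock: 29.45
position: [447.6, -312.6, 103.4]
ee_rot: [0.043, 0.999, -0.0, 0.001]
contact_force: [0.1, 2.5, 5.4]
gripper_width: 53.0
grasp_force: 62.9
```

```bash
python3 -m pendant '[[0,0,-0.02,0,0,0,0.04],[0,0,-0.04,0,0,0,0.04],[0,0,-0.04,0,0,0,0.04],[0,0,-0.03,0,0,0,0.04],[-0.001,0.018,0,0,0,0,0.04],[-0.003,0.038,0,0,0,0,0.04],[-0.003,0.042,0,0,0,0,0.04],[-0.003,0.042,0,0,0,0,0.04],[-0.003,0.042,0,0,0,0,0.04],[-0.003,0.042,0,0,0,0,0.04],[-0.003,0.038,0,0,0,0,0.04],[-0.003,0.023,0,0,0,0,0.04]]'
python3 -m pendant '[[0,0,0,0,0,0,0.04],[0,0,0,0,0,0,0.04],[0,0,0,0,0,0,0.04],[0,0,0.02,0,0,0,0.04],[0,0,0.04,0,0,0,0.04],[0,0,0.03,0,0,0,0.04],[0,0,0.02,0,0,0,0.04],[0,0,0.007,0,0,0,0.04],[0,0,0,0,0,0,0.04],[0,0,0,0,0,0,0.04],[0,0,0,0,0,0,0.04],[0,0,0,0,0,0,0.04]]'
python3 -c "
from h import *
to(493.8,-30,106.5)"
```

```text
clock: 30.65
position: [492.6, -28.1, 231.4]
ee_rot: [0.042, 0.999, 0.0, -0.001]
contact_force: [0.5, -0.8, -1.3]
gripper_width: 53.0
grasp_force: 63.8
clock: 31.85
position: [493.9, -30.2, 116.4]
ee_rot: [0.043, 0.999, 0.0, 0.001]
contact_force: [-0.0, -0.1, -1.9]
gripper_width: 53.2
grasp_force: 63.9
at [493.9 -30.2 116.4] yaw -0.086 tilt [ 2.4e-03  6.0e-04 -1.0e+00] shift [0.1 0.2 9.9] t 31.85 w 53.2
```

```bash
python3 -m pendant '[[0,0,0.006,0,0,0,0.04],[0,0,0.003,0,0,0,0.04],[0,0,0,0,0,0,0.04],[0,0,0,0,0,0,0.04],[0,0,0,0,0,0,0.04]]'
```

```text
clock: 32.35
position: [493.4, -30.3, 106.4]
ee_rot: [0.043, 0.999, 0.0, 0.0]
contact_force: [-0.8, -0.4, -0.3]
gripper_width: 52.8
grasp_force: 64.1
```

```bash
python3 -m pendant '[[0,0,0,0,0,0,0.0854],[0,0,0,0,0,0,0.0854],[0,0,0,0,0,0,0.0854],[0,0,0,0,0,0,0.0854],[0,0,-0.02,0,0,0,0.0854],[0,0,-0.04,0,0,0,0.0854],[0,0,-0.035,0,0,0,0.0854]]'
python3 -m pendant '[[-0.004,-0.018,0,0,0,0,0.0854],[-0.009,-0.038,0,0,0,0,0.0854],[-0.009,-0.042,0,0,0,0,0.0854],[-0.009,-0.042,0,0,0,0,0.0854],[-0.009,-0.042,0,0,0,0,0.0854],[-0.009,-0.042,0,0,0,0,0.0854],[-0.009,-0.034,0,0,0,0,0.0854],[-0.005,-0.018,0,0,0,0,0.0854],[0,0,0,0,0,0,0.0854],[0,0,0,0,0,0,0.0854],[0,0,0,0,0,0,0.0854]]'
python3 -c "
from h import *
to(532,-311.3,103)"
```

```text
clock: 33.05
position: [493.1, -30.5, 202.5]
ee_rot: [0.043, 0.999, -0.0, -0.0]
contact_force: [0.9, 0.1, 0.5]
gripper_width: 85.3
grasp_force: 0.0
clock: 34.15
position: [532.2, -309.9, 201.3]
ee_rot: [0.042, 0.999, 0.0, -0.0]
contact_force: [-0.5, -0.3, -0.6]
gripper_width: 85.5
grasp_force: 0.0
at [ 532.2 -309.9  201.3] yaw -0.085 tilt [-3.e-04  3.e-04 -1.e+00] shift [ 0.  -1.5 98.3] t 34.15 w 85.5
```

```bash
python3 -m pendant '[[0,-0.001,0.02,0,0,0,0.0854],[0,0,0.035,0,0,0,0.0854],[0,0,0.03,0,0,0,0.0854],[0,0,0.014,0,0,0,0.0854],[0,0,0,0,0,0,0.0854],[0,0,0,0,0,0,0.0854],[0,0,0,0,0,0,0.0854],[0,0,0,0,0,0,0.04],[0,0,0,0,0,0,0.04],[0,0,0,0,0,0,0.04],[0,0,0,0,0,0,0.04],[0,0,0,0,0,0,0.04]]'
```

```text
clock: 35.35
position: [533.0, -311.9, 103.5]
ee_rot: [0.043, 0.999, -0.0, 0.001]
contact_force: [-0.6, 1.7, 6.2]
gripper_width: 52.9
grasp_force: 63.0
```

```bash
python3 -m pendant '[[0,0,-0.02,0,0,0,0.04],[0,0,-0.04,0,0,0,0.04],[0,0,-0.04,0,0,0,0.04],[0,0,-0.03,0,0,0,0.04],[0,0.018,0,0,0,0,0.04],[0,0.037,0,0,0,0,0.04],[0,0.043,0,0,0,0,0.04],[0.001,0.043,0,0,0,0,0.04],[0.001,0.043,0,0,0,0,0.04],[0.001,0.043,0,0,0,0,0.04],[0,0.043,0,0,0,0,0.04],[0,0.037,0,0,0,0,0.04]]'
python3 -m pendant '[[0,0.02,0,0,0,0,0.04],[0,0.01,0,0,0,0,0.04],[0,0,0,0,0,0,0.04],[0,0,0,0,0,0,0.04],[0,0,0.02,0,0,0,0.04],[0,0,0.04,0,0,0,0.04],[0,0,0.03,0,0,0,0.04],[0,0,0.02,0,0,0,0.04],[0,0,0.007,0,0,0,0.04],[0,0,0,0,0,0,0.04],[0,0,0,0,0,0,0.04],[0,0,0,0,0,0,0.04]]'
python3 -c "
from h import *
to(559.2,24.5,106.5)"
```

```text
clock: 36.55
position: [554.0, -3.2, 230.2]
ee_rot: [0.043, 0.999, -0.0, -0.002]
contact_force: [0.9, 0.1, -2.5]
gripper_width: 52.7
grasp_force: 63.8
clock: 37.75
position: [559.1, 24.3, 116.9]
ee_rot: [0.043, 0.999, 0.0, 0.002]
contact_force: [-0.1, -0.6, -1.8]
gripper_width: 52.9
grasp_force: 63.8
at [559.1  24.3 116.9] yaw -0.086 tilt [ 3.e-03  7.e-04 -1.e+00] shift [-0.   0.2 10.4] t 37.75 w 52.9
```

```bash
python3 -m pendant '[[0,0,0.006,0,0,0,0.04],[0,0,0.003,0,0,0,0.04],[0,0,0,0,0,0,0.04],[0,0,0,0,0,0,0.04],[0,0,0,0,0,0,0.04]]'
python3 -m pendant '[[0,0,0.0005,0,0,0,0.04],[0,0,0,0,0,0,0.0854],[0,0,0,0,0,0,0.0854],[0,0,0,0,0,0,0.0854],[0,0,0,0,0,0,0.0854],[0,0,-0.02,0,0,0,0.0854],[0,0,-0.04,0,0,0,0.0854],[0,0,-0.035,0,0,0,0.0854]]'
python3 -m pendant '[[-0.005,-0.018,0,0,0,0,0.0854],[-0.01,-0.037,0,0,0,0,0.0854],[-0.012,-0.043,0,0,0,0,0.0854],[-0.012,-0.043,0,0,0,0,0.0854],[-0.012,-0.043,0,0,0,0,0.0854],[-0.012,-0.043,0,0,0,0,0.0854],[-0.01,-0.043,0,0,0,0,0.0854],[-0.009,-0.037,0,0,0,0,0.0854],[-0.005,-0.02,0,0,0,0,0.0854],[0,0,0,0,0,0,0.0854],[0,0,0,0,0,0,0.0854],[0,0,0,0,0,0,0.0854]]'
python3 -c "
from h import *
to(617,-309.5,103)"
```

```text
clock: 38.25
position: [558.3, 24.4, 106.6]
ee_rot: [0.043, 0.999, 0.0, 0.0]
contact_force: [0.2, 0.1, -0.1]
gripper_width: 52.1
grasp_force: 63.7
clock: 39.05
position: [558.1, 24.2, 201.9]
ee_rot: [0.043, 0.999, -0.0, -0.0]
contact_force: [1.1, 0.5, 0.8]
gripper_width: 85.2
grasp_force: 0.0
clock: 40.25
position: [616.8, -308.0, 200.8]
ee_rot: [0.042, 0.999, 0.0, -0.0]
contact_force: [-0.1, -0.3, -0.4]
gripper_width: 85.3
grasp_force: 0.0
at [ 616.8 -308.   200.8] yaw -0.085 tilt [-4.e-04  3.e-04 -1.e+00] shift [-0.4 -1.5 97.8] t 40.25 w 85.3
```

```bash
python3 -m pendant '[[0,-0.001,0.02,0,0,0,0.0854],[0,0,0.035,0,0,0,0.0854],[0,0,0.03,0,0,0,0.0854],[0,0,0.0135,0,0,0,0.0854],[0,0,0,0,0,0,0.0854],[0,0,0,0,0,0,0.0854],[0,0,0,0,0,0,0.0854],[0,0,0,0,0,0,0.04],[0,0,0,0,0,0,0.04],[0,0,0,0,0,0,0.04],[0,0,0,0,0,0,0.04],[0,0,0,0,0,0,0.04]]'
```

```text
clock: 41.45
position: [617.4, -310.3, 103.6]
ee_rot: [0.043, 0.999, -0.0, 0.001]
contact_force: [0.4, -0.1, 6.7]
gripper_width: 53.0
grasp_force: 63.7
```

```bash
python3 -m pendant '[[0,0,-0.02,0,0,0,0.04],[0,0,-0.04,0,0,0,0.04],[0,0,-0.04,0,0,0,0.04],[0,0,-0.03,0,0,0,0.04],[0.008,0.018,0,0,0,0,0.04],[0.015,0.035,0,0,0,0,0.04],[0.015,0.035,0,0,0,0,0.04],[0.015,0.035,0,0,0,0,0.04],[0.015,0.035,0,0,0,0,0.04],[0.013,0.033,0,0,0,0,0.04],[0.008,0.018,0,0,0,0,0.04],[0,0,0,0,0,0,0.04]]'
python3 -m pendant '[[0,0,0,0,0,0,0.04],[0,0,0,0,0,0,0.04],[0,0,0.02,0,0,0,0.04],[0,0,0.04,0,0,0,0.04],[0,0,0.03,0,0,0,0.04],[0,0,0.02,0,0,0,0.04],[0,0,0.007,0,0,0,0.04],[0,0,0,0,0,0,0.04],[0,0,0,0,0,0,0.04],[0,0,0,0,0,0,0.04],[0,0,0,0,0,0,0.04]]'
python3 -c "
from h import *
to(547,-94.3,106.6)"
```

```text
clock: 42.65
position: [544.3, -91.9, 231.3]
ee_rot: [0.041, 0.999, 0.0, -0.001]
contact_force: [0.4, -0.9, -2.0]
gripper_width: 52.9
grasp_force: 63.7
clock: 43.75
position: [546.6, -94.1, 116.5]
ee_rot: [0.043, 0.999, 0.0, 0.001]
contact_force: [-0.8, -0.3, -1.2]
gripper_width: 52.7
grasp_force: 63.7
at [546.6 -94.1 116.5] yaw -0.085 tilt [ 2.5e-03  2.0e-04 -1.0e+00] shift [-0.4 -0.2  9.9] t 43.75 w 52.7
```

```bash
python3 -m pendant '[[0,0,0.006,0,0,0,0.04],[0,0,0.003,0,0,0,0.04],[0,0,0,0,0,0,0.04],[0,0,0,0,0,0,0.04],[0,0,0,0,0,0,0.04]]'
python3 -m pendant '[[0,0,0,0,0,0,0.0854],[0,0,0,0,0,0,0.0854],[0,0,0,0,0,0,0.0854],[0,0,0,0,0,0,0.0854],[0,0,-0.02,0,0,0,0.0854],[0,0,-0.04,0,0,0,0.0854],[0,0,-0.045,0,0,0,0.0854],[0,0,-0.045,0,0,0,0.0854],[0,-0.02,-0.02,0,0,0,0.0854],[0,-0.045,0,0,0,0,0.0854],[0,-0.02,0,0,0,0,0.0854],[0,0,0,0,0,0,0.0854]]'
python3 - <<'E'
from h import *
d=snap("wrist","w8")
for c in("blue","green","red"):
    n,l,st,ce=cv2.connectedComponentsWithStats(mask(d,c,90,30)); print(c,[(st[i].tolist(),ce[i].round().tolist()) for i in range(1,n) if st[i,4]>150])
E
```

```text
clock: 44.25
position: [546.1, -94.1, 106.6]
ee_rot: [0.043, 0.999, -0.0, 0.0]
contact_force: [-1.1, 0.5, 1.4]
gripper_width: 52.8
grasp_force: 63.7
clock: 45.45
position: [538.2, -180.8, 276.3]
ee_rot: [0.044, 0.999, -0.0, 0.0]
contact_force: [-0.6, 0.1, 0.4]
gripper_width: 85.4
grasp_force: 0.0
blue [([361, 140, 44, 48, 356], [375.0, 159.0]), ([384, 155, 57, 55, 1487], [411.0, 181.0])]
green [([416, 0, 38, 36, 1106], [434.0, 16.0]), ([412, 91, 40, 54, 314], [427.0, 113.0]), ([457, 92, 60, 60, 1226], [488.0, 126.0])]
red [([341, 11, 18, 38, 508], [350.0, 29.0]), ([556, 116, 71, 43, 2472], [592.0, 136.0]), ([451, 148, 57, 43, 909], [472.0, 169.0]), ([502, 156, 69, 57, 2048], [533.0, 183.0])]
```

View pics/w8.png

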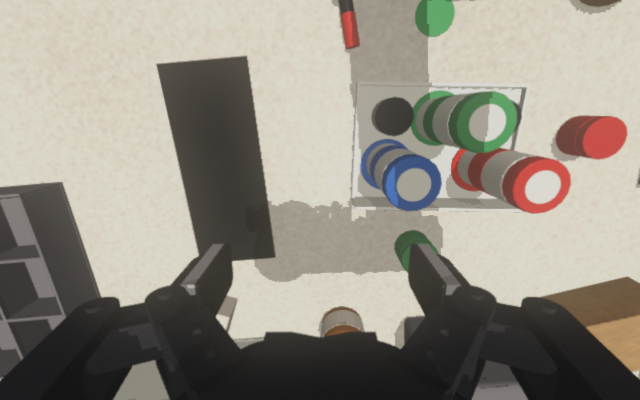

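All three cans stand on their own pads, with lids at blue (413,182), green (485,122) and red (540,184). I'll check their positions before handing in.

Run:
```python
from h import *
d=snap("wrist")
for n,g in dict(blue=(416,184),green=(488,121),red=(543,187)).items():
    k,c,st=comp((d["hsv"][:,:,1]<70).astype(np.uint8),g); print(n,st,back(d,c,124)[0].round(1))
s=snap("scene")
k,c,st=comp(mask(s,"yellow"),(405,150)); print(st,fitcyl(s,hullc(np.argwhere(k)[:,::-1]),25,34,46.5))
```

```text
blue [395 168  35  34 938] [544.4 -93.9 124. ]
green [ 467  104   39   38 1162] [493.6 -29.7 124. ]
red [524 171  36  33 920] [557.2  25.2 124. ]
[399 134  18  14 199] [530.47954887 325.14570115]
```

```bash
python3 -c "
from bench import arm
print(arm.job_done())"
```

```text
the job is handed in; nothing more can be done
None
```

The job is handed in at about 45 s on the robot's clock: all three canisters are back on their own pads, measured within about 3 mm of centre, and the tin is within about 4 mm of the order tray's centre. Handing in returned no verdict.

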